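# Set out the sample pots in their spill trays

### The job

Before the microscopy session, stand each of the four red-capped sample pots upright in the spill tray of its own size: the smallest pot in the smallest tray and so on up to the largest pot in the largest tray. Keep the pots upright all the way, set each down gently on the tray's floor rather than dropping it, and leave the brown bottle and the tube rack where they stand.

Things in the scene. Friction and masses are not known exactly. Their poses are not given: they have to be found in the camera images.
- pot_tiny: the smallest of four loose round sample pots: upright white plastic cylinder with a red screw cap, 30 mm in diameter (cap; the body is 1 mm less), 44 mm tall, 21 to 42 g; origin at the centre of its underside, z up its axis
- pot_small: the second smallest of four loose round sample pots: upright white plastic cylinder with a red screw cap, 42 mm in diameter (cap; the body is 1 mm less), 56 mm tall, 42 to 84 g; origin at the centre of its underside, z up its axis
- pot_medium: the second largest of four loose round sample pots: upright white plastic cylinder with a red screw cap, 54 mm in diameter (cap; the body is 1 mm less), 70 mm tall, 77 to 154 g; origin at the centre of its underside, z up its axis
- pot_large: the largest of four loose round sample pots: upright white plastic cylinder with a red screw cap, 66 mm in diameter (cap; the body is 1 mm less), 86 mm tall, 140 to 280 g; origin at the centre of its underside, z up its axis
- tray_tiny: the smallest of four shallow square dark-steel spill trays, fixed to the bench: 60 mm square outside, 52 mm square inside, rim 11 mm above the bench, floor 4 mm thick; origin at the centre of its underside, on the bench, x and y along its sides
- tray_small: the second smallest of four shallow square dark-steel spill trays, fixed to the bench: 72 mm square outside, 64 mm square inside, rim 11 mm above the bench, floor 4 mm thick; origin at the centre of its underside, on the bench, x and y along its sides
- tray_medium: the second largest of four shallow square dark-steel spill trays, fixed to the bench: 84 mm square outside, 76 mm square inside, rim 11 mm above the bench, floor 4 mm thick; origin at the centre of its underside, on the bench, x and y along its sides
- tray_large: the largest of four shallow square dark-steel spill trays, fixed to the bench: 96 mm square outside, 88 mm square inside, rim 11 mm above the bench, floor 4 mm thick; origin at the centre of its underside, on the bench, x and y along its sides
- bottle: loose amber-glass reagent bottle with a black cap, 54 mm in diameter, 115 mm tall, 250 g, standing among the pots; not to be moved; origin at the centre of its underside, z up
- rack: loose black tube rack, 62 x 112 mm, with red-capped tubes up to 96 mm high, 0.5 kg, standing among the pots; not to be moved; origin at the centre of its underside, the long side along y
There are look-alikes about, which are no part of the job. Leave any yellow look-alike of the pot_tiny alone.

How it is judged:
By the outcome, as a careful person would: the job done as asked, in the order asked, and still so for the second after the job is handed in, with the robot touching nothing.
It also fails if it takes over 104 s, if anything falls off the work surface, if the arm or the gripper's body presses on something with over 40 N, if the wrist force passes 120 N, or if a joint passes its speed limit or range.

### The arm

A 6-joint arm with a two-finger parallel gripper is mounted at the origin on the work surface. World frame = base frame: x ahead of the robot, y to its left, z up, the work surface at z = 0. Lengths are in m, angles in rad, forces in N, time in s.
With the tool pointing down it reaches from about 0.325 to 0.75 m from the base axis. Payload 7.6 kg.
Tool frame: the origin (TCP) lies at the very end of the fingers, on their centre line; the grasp point (between the pads) lies 19 mm behind it; z points along the fingers, y is the line along which they close (so a half turn about z gives the same grasp; the last joint's range is limited). The gripper opens to 85 mm and grips with 20 to 120 N. Pads are 22 mm wide; open, the fingers measure 114 mm over their backs; the gripper's body (76 mm by 85 mm) begins 54 mm behind the grasp point. The pads swing forward as they close: fully open they stand 13 mm farther back than shut.
Start: joints at [-1.371, 0.052, 1.401, -0, 1.689, -0.07], TCP at [0.14, -0.506, 0.231] pointing down, gripper open.
Joint ranges: [-2.9, 2.9], [-0.91, 2.17], [0.12, 2.37], [-1.06, 4.2], [0.26, 2.73], [-2.93, 2.93]. Speed limits (rad/s): [2.57, 2.57, 3.01, 3.14, 3.14, 3.14].

### API

Orientations are given as a unit quaternion [w, x, y, z].
In Python, from plant import ctrl gives the robot as it stands. Calls block until the motion is done:
- ctrl.move_to(position, orientation): joint-space move of the TCP to a pose.
- ctrl.servo_line(position, frame=None, max_speed=0.15, max_force=None): straight line of the TCP; frame=None keeps the orientation; max_speed is the mean speed in m/s. With max_force (N) it stops when the force on the tool has changed by that much, and returns True; else False.
- ctrl.move_j(angles): joint-space move.
- ctrl.grip(opening, squeeze=None): opening from 0.0 (shut) to 1.0 (fully open); squeeze is the grip in N (None keeps the last); returns when the fingers have stopped.
- ctrl.sleep(seconds).
- ctrl.ik(position, orientation): joint angles nearest the present ones, or None.
- ctrl.sense(): the state.
- ctrl.grab_frame(name): name is "side" or "top" or "wrist"; returns a dict with "pixels" (420x560x3 uint8, red, green, blue), "vfov" (degrees; the focal length in pixels is half the picture's height over the tangent of half this angle, whatever the lens; pixels are square), "cx", "cy" (the principal point, pixels), "position" and "orientation" of the camera in the world; the wrist camera has in their place "hand_eye" (4x4, takes a point from camera to tool coordinates, whose origin is the TCP and whose axes are the flange's). Camera axes: x right, y down, z forward; pixel columns grow to the right and rows downward; lengths in m; the calibration is good to about 2 mm. A picture is of the moment at which its call begins: read the wrist's pose just before it. There is no depth.
A pose or a line that the arm cannot do raises ctrl.Unreachable and nothing moves.
- ctrl.job_done(): hands the job in; it is judged then, once.
The state is a dict: "time": time; "qpos": joint angles; "joint_velocities": joint speeds; "joint_torque": joint torques, N m; "ee_pos": TCP position; "ee_rot": TCP orientation; "force": force on the tool from outside, world axes, zero at the start; "ft_torque": the same for the moment, N m; "width": opening from 0.0 (shut) to 1.0 (fully open); "gripper_force": force on a finger pad.
Only numpy, scipy, OpenCV 4.12 (cv2) and the standard library are available. Lean on these libraries where they do the work, as an engineer would, in place of code of your own. Each camera call takes 0.05 s, during which the arm holds its last target. There are 200 camera calls.

## Working session

There is one attempt and no reset: what is moved stays moved. The work goes in short steps, each a Python script; the robot and the scene stay as the last script left them, time stands still between calls to the robot, and variables do not carry over. Pictures are saved under pics/ and viewed, at most 14 in all, crops included, and the job is handed in when it is done.

```bash
ls; mkdir -p pics
python3 - <<'E'
from plant import ctrl
import cv2
for n in("top","side"):
    f=ctrl.grab_frame(n); cv2.imwrite(f"pics/{n}0.png",f["pixels"][:,:,::-1])
    print(n,{k:v for k,v in f.items() if k!="pixels"})
s=ctrl.sense();print(s)
E
```

```text
pics
top {'vfov': 44.08608433258565, 'cx': 283.9503661527333, 'cy': 201.91640619070623, 'position': array([0.30705606, 0.01528415, 1.46935909]), 'orientation': array([ 0.04815243, -0.700647  ,  0.71011662, -0.05009503])}
side {'vfov': 49.5015452698626, 'cx': 275.91502969748916, 'cy': 210.56240446867002, 'position': array([0.27065753, 0.94145511, 0.65832374]), 'orientation': array([ 0.04844548, -0.11344362,  0.86947545, -0.47832628])}
{'time': 0.1, 'qpos': array([-1.37134463e+00,  5.27832360e-02,  1.40162629e+00, -4.34919556e-06,
        1.68857459e+00, -7.03096161e-02]), 'joint_velocities': array([-4.82886998e-05, -2.64687903e-03, -1.87233376e-03, -1.86824009e-04,
       -2.66707993e-04,  1.42728207e-03]), 'joint_torque': array([ 1.31501791e-03, -3.82582462e+01, -3.60984993e+01, -5.14140743e-05,
        4.80013128e-03,  1.04068263e-06]), 'ee_pos': array([ 0.13987722, -0.505751  ,  0.23055013]), 'ee_rot': array([-6.94142820e-04,  9.90917181e-01,  1.34471766e-01, -4.70481400e-05]), 'force': array([ 0.89967515, -0.63053731, -0.27860867]), 'ft_torque': array([ 0.00859885, -0.05802332, -0.00916316]), 'gripper_force': 0.0, 'width': 1.004090903595041}
```

View pics/top0.png

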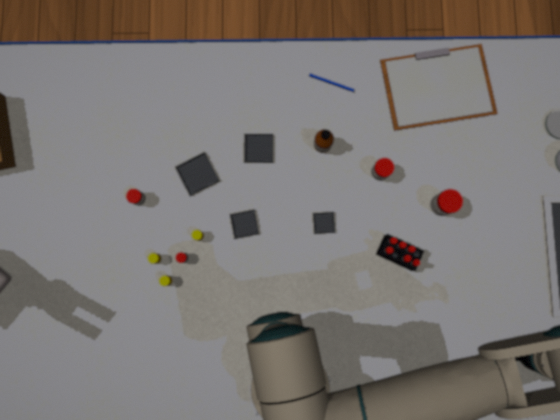

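View pics/side0.png

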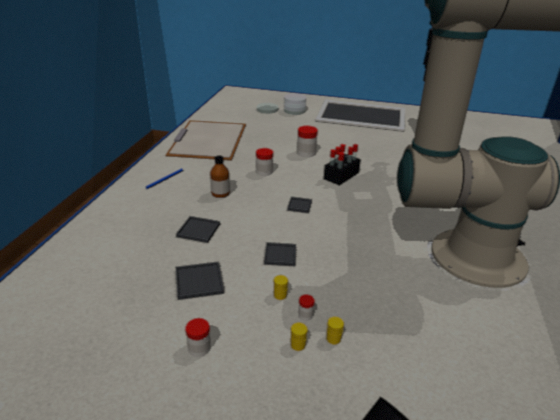

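The top view shows the red caps at (134,197), (182,257), (384,168) and (450,201). The trays are at (198,174), (259,148), (245,224) and (324,223), the bottle at (324,140) and the rack at (402,252). Three yellow decoys stand around the tiny pot.

```bash
cat > h.py <<'E'
import numpy as np, cv2
from scipy.spatial.transform import Rotation as R
from plant import ctrl
rot=lambda q:R.from_quat(q,scalar_first=True)
def grab(name):
    s=ctrl.sense(); f=ctrl.grab_frame(name)
    if name=="wrist":
        T=np.eye(4);T[:3,:3]=rot(s["ee_rot"]).as_matrix();T[:3,3]=s["ee_pos"];T=T@f["hand_eye"]
        f["Rm"],f["p"]=T[:3,:3],T[:3,3]
    else: f["Rm"],f["p"]=rot(f["orientation"]).as_matrix(),f["position"]
    f["f"]=f["pixels"].shape[0]/2/np.tan(np.radians(f["vfov"]/2))
    return f
def cast(f,uv,z):
    uv=np.atleast_2d(uv).astype(float)
    d=np.c_[(uv[:,0]-f["cx"])/f["f"],(uv[:,1]-f["cy"])/f["f"],np.ones(len(uv))]@f["Rm"].T
    return (f["p"]+d*((z-f["p"][2])/d[:,2])[:,None])[:,:2]
def red(f):
    h=cv2.cvtColor(f["pixels"],cv2.COLOR_RGB2HSV); H,S,V=cv2.split(h)
    return (((H<8)|(H>172))&(S>150)&(V>60)).astype(np.uint8)*255
def dark(f):
    h=cv2.cvtColor(f["pixels"],cv2.COLOR_RGB2HSV)
    return (h[:,:,2]<75).astype(np.uint8)*255
def blobs(m,amin):
    m=cv2.morphologyEx(m,cv2.MORPH_CLOSE,np.ones((3,3)))
    return [c for c in cv2.findContours(m,cv2.RETR_EXTERNAL,cv2.CHAIN_APPROX_NONE)[0] if cv2.contourArea(c)>amin]
E
python3 - <<'E'
from h import *
for n in("top","side"):
    f=grab(n); print(n)
    for c in blobs(red(f),20):
        (u,v),r=cv2.minEnclosingCircle(c)
        print("red",(int(u),int(v)),round(r,1),[np.round(cast(f,(u,v),h)[0],3) for h in(.042,.054,.068,.084)], "diam@.06",round(2*np.sqrt(cv2.contourArea(cast(f,c[:,0],.06).astype(np.float32)[:,None])/np.pi),3))
    for c in blobs(dark(f),200):
        P=cast(f,c[:,0],.011).astype(np.float32); (x,y),(w,h),a=cv2.minAreaRect(P)
        if w<.15: print("dark",c[:,0].mean(0).astype(int),np.round([x,y,w,h,a],3))
E
```

```text
top
red (181, 257) 5.1 [array([0.358, 0.294]), array([0.358, 0.291]), array([0.357, 0.289]), array([0.357, 0.286])] diam@.06 0.024
red (389, 249) 4.2 [array([ 0.371, -0.277]), array([ 0.371, -0.274]), array([ 0.37 , -0.272]), array([ 0.369, -0.268])] diam@.06 0.02
red (404, 250) 19.1 [array([ 0.368, -0.319]), array([ 0.367, -0.316]), array([ 0.367, -0.313]), array([ 0.366, -0.309])] diam@.06 0.044
red (449, 201) 12.4 [array([ 0.503, -0.451]), array([ 0.502, -0.447]), array([ 0.5  , -0.443]), array([ 0.497, -0.437])] diam@.06 0.064
red (133, 195) 7.3 [array([0.53 , 0.427]), array([0.528, 0.424]), array([0.526, 0.42 ]), array([0.524, 0.415])] diam@.06 0.037
red (383, 167) 9.5 [array([ 0.6  , -0.272]), array([ 0.598, -0.269]), array([ 0.595, -0.266]), array([ 0.592, -0.263])] diam@.06 0.05
dark [532 362] [ 0.05  -0.654  0.063  0.074  8.631]
dark [547 383] [ 1.8000e-02 -6.8400e-01  9.2000e-02  1.4800e-01  8.5015e+01]
dark [400 251] [ 0.365 -0.313  0.12   0.067 62.942]
dark [323 222] [ 4.5100e-01 -1.0200e-01  5.7000e-02  5.4000e-02  8.9232e+01]
dark [244 223] [ 0.45   0.123  0.068  0.069 
[... 659 characters left out ...]
] diam@.06 0.061
red (352, 149) 5.7 [array([ 0.344, -0.423]), array([ 0.342, -0.396]), array([ 0.341, -0.365]), array([ 0.339, -0.33 ])] diam@.06 0.035
red (338, 151) 8.7 [array([ 0.384, -0.391]), array([ 0.382, -0.365]), array([ 0.38 , -0.335]), array([ 0.377, -0.3  ])] diam@.06 0.055
red (307, 131) 9.3 [array([ 0.513, -0.526]), array([ 0.508, -0.498]), array([ 0.502, -0.464]), array([ 0.496, -0.426])] diam@.06 0.08
dark [384 413] [ 0.198  0.469  0.07   0.039 15.003]
dark [198 280] [ 0.594  0.263  0.095  0.104 26.765]
dark [280 254] [ 0.449  0.13   0.07   0.082 12.08 ]
dark [197 229] [6.6700e-01 8.8000e-02 9.3000e-02 8.7000e-02 8.9214e+01]
dark [299 204] [ 0.449 -0.094  0.059  0.071  3.088]
```

```bash
cat >> h.py <<'E'
POT=dict(tiny=(.358,.294,.044,.010),small=(.528,.424,.056,.018),medium=(.595,-.266,.070,.025),large=(.497,-.437,.086,.036))
TRAY=dict(tiny=(.451,-.100),small=(.45,.125),medium=(.670,.082),large=(.596,.258))
def down(x,y):
    a=np.arctan2(y,x)+np.pi/2
    return [0,np.cos(a/2),np.sin(a/2),0]
def seepot(name,p):
    x,y,h,_=POT[name]; d={'tiny':.03,'small':.042,'medium':.054,'large':.066}[name]
    f=grab("wrist"); out=[]
    for c in blobs(red(f),100):
        P=cast(f,c[:,0],h).astype(np.float32); (cx,cy),r=cv2.minEnclosingCircle(P)
        out.append((np.hypot(cx-p[0],cy-p[1]),cx,cy,2*r))
    return f,sorted(out)
E
python3 - <<'E'
from h import *
for n in POT:
    for q in(POT[n],TRAY[n]):
        for z in(.2,.015): 
            j=ctrl.ik([q[0],q[1],z],down(*q[:2])); print(n,z,None if j is None else np.round(j,2))
x,y=POT["tiny"][:2]
ctrl.move_to([x,y,.2],down(x,y)); f,o=seepot("tiny",(x,y)); print(np.round(o,4),ctrl.sense()["time"],ctrl.sense()["ee_pos"],f["hand_eye"])
cv2.imwrite("pics/w1.png",f["pixels"][:,:,::-1])
E
```

```text
tiny 0.2 [ 0.61 -0.11  1.62 -0.    1.63 -0.08]
tiny 0.015 [ 0.61  0.08  1.83 -0.    1.24 -0.08]
tiny 0.2 [-0.3  -0.12  1.63 -0.    1.63 -0.08]
tiny 0.015 [-0.3   0.08  1.83 -0.    1.24 -0.08]
small 0.2 [ 0.62  0.5   0.93 -0.    1.71 -0.05]
small 0.015 [ 0.62  0.63  1.13 -0.    1.39 -0.05]
small 0.2 [ 0.19 -0.1   1.61 -0.    1.63 -0.08]
small 0.015 [ 0.19  0.09  1.81 -0.    1.24 -0.08]
medium 0.2 [-0.48  0.42  1.03 -0.    1.69 -0.06]
medium 0.015 [-0.48  0.56  1.22 -0.    1.36 -0.06]
medium 0.2 [ 0.07  0.5   0.94 -0.    1.71 -0.05]
medium 0.015 [ 0.07  0.63  1.13 -0.    1.38 -0.05]
large 0.2 [-0.78  0.46  0.99 -0.    1.7  -0.06]
large 0.015 [-0.78  0.59  1.18 -0.    1.37 -0.06]
large 0.2 [ 0.35  0.42  1.04 -0.    1.69 -0.06]
large 0.015 [ 0.35  0.56  1.23 -0.    1.35 -0.06]
[[0.0028 0.3568 0.2965 0.0297]
 [0.2216 0.5331 0.4298 0.0467]] 3.1667 [0.35837032 0.29359969 0.20000147] [[ 6.78690740e-04 -9.60784147e-01 -2.77296523e-01  7.03422716e-02]
 [ 9.99999757e-01  6.07046517e-04  3.44216016e-04  6.24095128e-04]
 [-1.62385403e-04 -2.77296689e-01  9.60784325e-01 -1.41182226e-01]
 [ 0.00000000e+00  0.00000000e+00  0.00000000e+00  1.00000000e+00]]
```

View pics/w1.png

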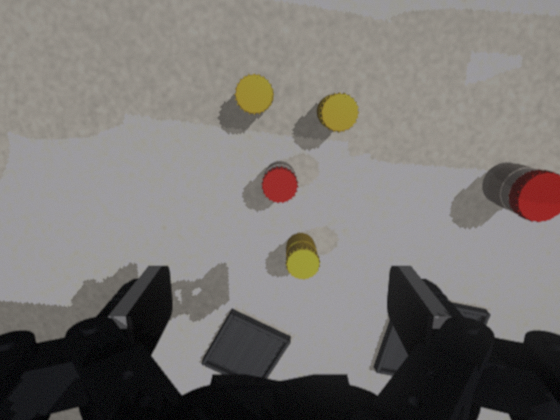

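The wrist picture shows the tiny pot's cap at (280,184), with yellow decoys around it that are clear of the finger line. The small tray is at (246,345). I'll pick the tiny pot, checking trays with the wrist camera on the way.

```bash
cat >> h.py <<'E'
def seetrays(p):
    f=grab("wrist"); h=cv2.cvtColor(f["pixels"],cv2.COLOR_RGB2HSV)[:,:,2]; o=[]
    for c in blobs((h<80).astype(np.uint8)*255,1500):
        if c[:,0,1].max()>415 or c[:,0,1].min()<3: continue
        (x,y),(w,hh),a=cv2.minAreaRect(cast(f,c[:,0],.011).astype(np.float32))
        if max(w,hh)<.12: o.append((np.hypot(x-p[0],y-p[1]),x,y,w,hh))
    return f,sorted(o)
def pick(n,x,y,zup=.2):
    g=POT[n][3]; q=down(x,y); s=ctrl.sense()["ee_pos"]
    if np.hypot(s[0]-x,s[1]-y)>.02: ctrl.move_to([x,y,zup],q)
    else: ctrl.servo_line([x,y,POT[n][2]+.03],max_speed=.15)
    hit=ctrl.servo_line([x,y,g],max_speed=.12,max_force=8)
    print("down hit",hit,ctrl.sense()["ee_pos"])
    if hit: return
    ctrl.grip(0,30); s=ctrl.sense(); print("grip",s["width"],s["gripper_force"])
    ctrl.servo_line([x,y,zup],max_speed=.2); s=ctrl.sense(); print("lifted",s["width"],s["gripper_force"],s["force"],s["time"])
def place(n,x,y,rel,zup=.2):
    g=POT[n][3]
    ctrl.servo_line([x,y,g+.004+.020],max_speed=.15)
    hit=ctrl.servo_line([x,y,g+.004-.004],max_speed=.03,max_force=3)
    s=ctrl.sense(); print("set hit",hit,"z over nominal",s["ee_pos"][2]-g-.004,s["force"])
    ctrl.grip(rel); ctrl.sleep(.1)
    ctrl.servo_line([x,y,zup],max_speed=.2); print(ctrl.sense()["time"])
E
python3 - <<'E'
from h import *
f,o=seetrays(TRAY["small"]); print(np.round(o,4))
pick("tiny",.3568,.2965)
t=TRAY["tiny"]; ctrl.move_to([t[0],t[1],.2],down(*t))
f,o=seetrays(t); print(np.round(o,4)); cv2.imwrite("pics/w2.png",f["pixels"][:,:,::-1])
E
```

```text
[]
down hit False [0.35731316 0.29686864 0.01083747]
grip 0.33874018807210937 29.438661709427834
lifted 0.3375584306225564 29.58727464079857 [ 0.72943821  0.42554094 -0.49166984] 6.55
[[ 0.0008  0.4515 -0.1006  0.0577  0.0591]
 [ 0.2296  0.6805 -0.1081  0.0547  0.0652]]
```

View pics/w2.png

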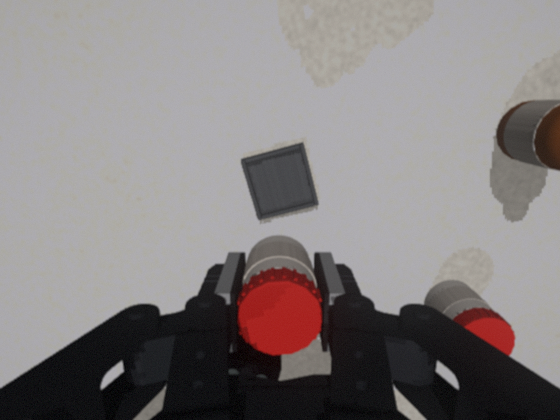

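The pot is upright in the gripper and the tray is clear ahead at (280,181), where I expected it. Next I place it, then go and look at the small pot.

Run:
```python
from h import *
place("tiny",.4513,-.1003,.75)
x,y=POT["small"][:2]
ctrl.grip(1.0)
ctrl.move_to([x,y,.2],down(x,y)); f,o=seepot("small",(x,y)); print(np.round(o,4))
f,o=seetrays(TRAY["large"]); print(np.round(o,4))
g=grab("top");cv2.imwrite("pics/t2.png",cv2.resize(g["pixels"][120:280,100:480,::-1],None,fx=2,fy=2))
```

```text
set hit True z over nominal -0.00010052472504149153 [-1.13891758  0.11668049  1.8124217 ]
11.6167
[[0.003  0.5274 0.4269 0.0417]]
[]
```

View pics/t2.png

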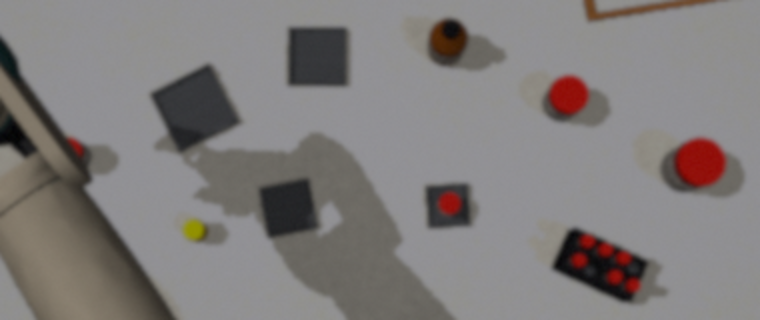

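The top crop shows the tiny pot upright in the tiny tray at (449,204). Next is the small pot.

Run:
```python
from h import *
pick("small",.5274,.4269)
t=TRAY["small"]; ctrl.move_to([t[0],t[1],.2],down(*t))
f,o=seetrays(t); print(np.round(o,4)); cv2.imwrite("pics/w3.png",f["pixels"][:,:,::-1])
```

```text
down hit False [0.52787779 0.42725384 0.01901398]
grip 0.4852951251368867 30.155390594154596
lifted 0.48651399912883136 30.41048476472497 [ 0.2557858  -0.10610137 -0.8270752 ] 17.2
[[3.000e-04 4.503e-01 1.249e-01 6.760e-02 7.040e-02]
 [1.953e-01 5.938e-01 2.572e-01 9.770e-02 9.340e-02]]
```

View pics/w3.png

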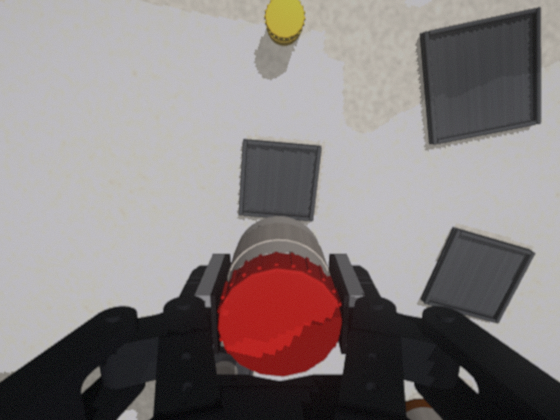

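The small pot is upright in the grip, and its tray is ahead at (279,180), where I expected it. I'll place it, then look at the medium pot.

Run:
```python
from h import *
place("small",.4503,.1249,1.0)
x,y=POT["medium"][:2]
ctrl.move_to([x,y,.2],down(x,y)); f,o=seepot("medium",(x,y)); print(np.round(o,4))
if o and o[0][0]<.012 and abs(o[0][3]-.054)<.004:
    pick("medium",o[0][1],o[0][2])
    t=TRAY["medium"]; ctrl.move_to([t[0],t[1],.2],down(*t))
    f,o=seetrays(t); print(np.round(o,4)); cv2.imwrite("pics/w4.png",f["pixels"][:,:,::-1])
```

```text
set hit True z over nominal 0.0004451841366466987 [-0.75953762  0.04688047  3.46462408]
21.9167
[[ 0.0031  0.5981 -0.2664  0.0542]
 [ 0.2019  0.4665 -0.1103  0.0305]
 [ 0.216   0.3801 -0.2878  0.0394]
 [ 0.2418  0.3532 -0.2716  0.0383]]
down hit False [ 0.59866395 -0.26671996  0.02613781]
grip 0.6247702048434264 31.20410442352295
lifted 0.6234107524573862 31.738101840019226 [ 0.38007476 -0.84660052 -2.09224916] 26.525
[[0.0013 0.6707 0.0831 0.082  0.0809]
 [0.2188 0.4553 0.1242 0.0748 0.0702]]
```

View pics/w4.png

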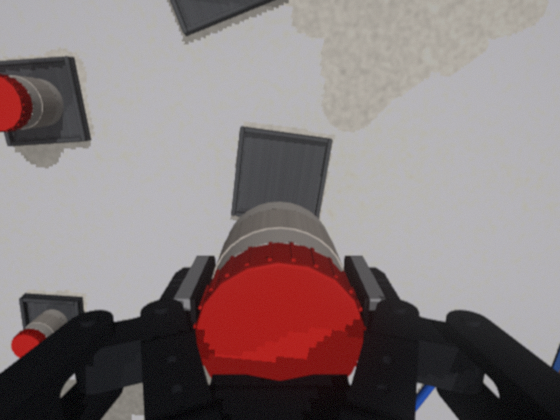

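The medium pot is upright in the grip, its tray is at (282,172), and the two placed pots are standing. I'll place it, then pick up the large one.

Run:
```python
from h import *
place("medium",.6706,.0829,1.0)
x,y=POT["large"][:2]
ctrl.move_to([x,y,.23],down(x,y)); f,o=seepot("large",(x,y)); print(np.round(o,4))
if o and o[0][0]<.012 and abs(o[0][3]-.066)<.004:
    pick("large",o[0][1],o[0][2],.23)
    t=TRAY["large"]; ctrl.move_to([t[0],t[1],.23],down(*t))
    f,o=seetrays(t); print(np.round(o,4)); cv2.imwrite("pics/w5.png",f["pixels"][:,:,::-1])
```

```text
set hit True z over nominal 0.0009148962205488484 [-2.50046172 -0.38634843  4.54723777]
31.2167
[[ 0.0034  0.5001 -0.4383  0.0664]
 [ 0.1773  0.3816 -0.3024  0.0286]
 [ 0.1824  0.3581 -0.3188  0.0566]
 [ 0.1904  0.3346 -0.3376  0.03  ]
 [ 0.1983  0.3812 -0.2761  0.053 ]]
down hit False [ 0.50060901 -0.43875288  0.03714892]
grip 0.7635404725073734 33.133469223976135
lifted 0.7624971040007622 33.93990755081177 [-0.10814967 -0.27729809 -2.38680108] 36.4083
[[0.1935 0.4534 0.1272 0.0721 0.0734]]
```

View pics/w5.png

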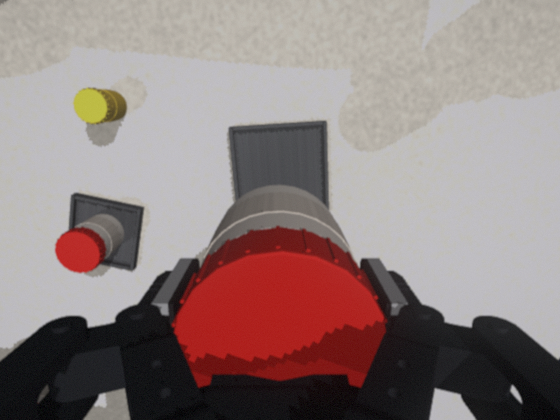

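The large pot is upright over its partly hidden tray at (279,160). An earlier wrist look put that tray at (0.594,0.257), which agrees with the top view.

Run:
```python
from h import *
place("large",.595,.2572,1.0,.23)
ctrl.move_j([-1.371,.052,1.401,0,1.689,-.07])
g=grab("top");cv2.imwrite("pics/t3.png",cv2.resize(g["pixels"][120:280,100:480,::-1],None,fx=2,fy=2,interpolation=cv2.INTER_CUBIC))
g=grab("side");cv2.imwrite("pics/s3.png",g["pixels"][:,:,::-1]); print(ctrl.sense()["time"])
```

```text
set hit True z over nominal 0.0013726655653521318 [-1.50552652 -0.08850332  4.09646021]
42.3833
45.5917
```

View pics/t3.png

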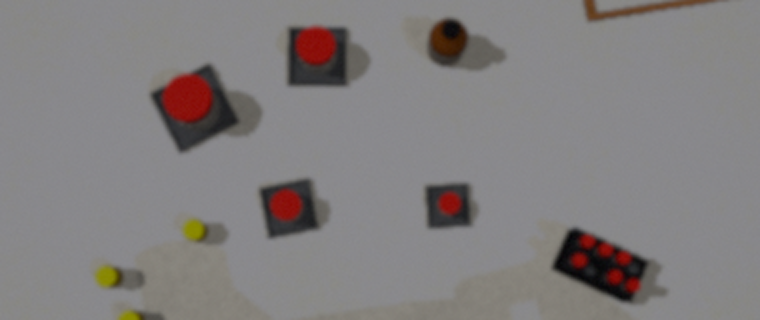

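View pics/s3.png

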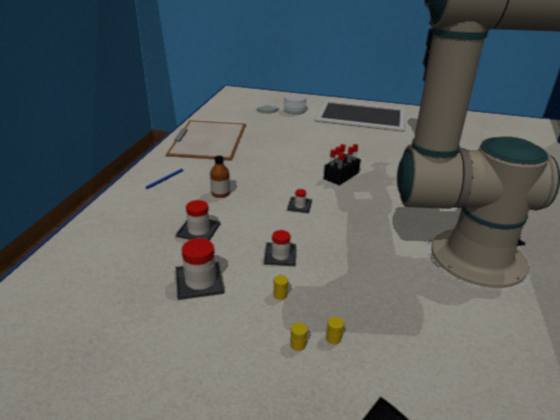

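Both views show all four pots upright in their own trays: large (198,265), medium (198,218), small (281,246) and tiny (300,200) in the side picture. The bottle, rack and yellow decoys have not moved.

```bash
python3 -c "
from plant import ctrl
print(ctrl.job_done())"
```

```text
the job is handed in; nothing more can be done
None
```

All four pots are standing upright in the trays of their own size, placed smallest to largest in about 46 s; the bottle, rack and yellow look-alikes were left where they stood, and the job is handed in.

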